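# Angle a bar past the retaining post into its storage bay

## Task

Put the loose length of aluminium profile away in the low steel bay on the bench by pushing it along the bench with the fingertips, without picking it up. A post stands in the bay's mouth, so push one end of the bar and then the other to angle it in behind the post, and finish with it lying fully home, flat along the bay's back wall. Leave the post and the other things on the bench as they are.

Things in the scene. Friction and masses are not known exactly. Their poses are not given: they have to be found in the camera images.
- profile: The loose bar: square grooved aluminium profile, 240 mm long, 30 mm wide, 30 mm high, about 0.22 kg. Origin at the centre of its underside; its x axis runs along its length (ends at +120 and -120 mm), z up. It slides on the bench with ordinary friction when pushed low on a side or an end face.
- bay: Storage bay: three low dark steel walls, 40 mm high, 6 mm thick, fixed, no floor, open towards the robot. Origin on the bench at the middle of the back wall's inside face; x points out through that wall, away from the robot. Inside: x = -75 (mouth) to 0 mm, y = -140 to +140 mm. The bar lies home with its length along y and its centre at x = -15 mm.
- post: Fixed bare round steel pin, 18 mm across, 55 mm tall, in the bay's mouth; origin at its foot centre. It stands 70 mm in front of the back wall (61 mm free between) and 65 mm left or right of the bay's middle; an empty flush socket marks the other place. The straight gaps beside it are too narrow for the bar broadside.
- tape: Bystander: yellow roll of tape lying flat, 90 mm across, 48 mm high, beside the bay. Origin at the centre of its underside.
- black_tape: Bystander: roll of black tape lying flat, 68 mm across, 19 mm high, beside the bay. Origin at the centre of its underside.
- jar: Bystander: small glass jar with a lid, 60 mm across, 60 mm high, to the right of the work. Origin at the centre of its underside.
- hammer: Bystander: hammer lying behind the bay's back wall, with its handle along the wall.
- screwdriver: Bystander: screwdriver lying to the left of the work.
- pliers: Bystander: red-handled pliers, 150 mm long, 13 mm high, lying at the right, near the robot.

How it is judged:
By the outcome, as a careful person would: the job done as asked, in the order asked, and still so for the second after the job is handed in, with the robot touching nothing.
It also fails if it takes over 72 s, if anything falls off the work surface, if the arm or the gripper's body presses on something with over 40 N, if the wrist force passes 120 N, or if a joint passes its speed limit or range.

## Robot

A 6-joint arm with a two-finger parallel gripper is mounted at the origin on the work surface. World frame = base frame: x ahead of the robot, y to its left, z up, the work surface at z = 0. Lengths are in mm, angles in rad, forces in N, time in s.
With the tool pointing down it reaches from about 350 to 800 mm from the base axis. Payload 7.3 kg.
Tool frame: the origin (TCP) lies at the centre of the arm's flange, where the gripper is bolted on; the fingertips stand 173 mm ahead of it and the grasp point (between the pads) lies 155 mm ahead of it (r.tip_reach is the distance from the TCP to the fingertips, in mm); z points along the fingers, x is the direction in which the jaws open and shut, and the axes are right-handed (so a half turn about z gives the same grasp; the last joint's range is limited). The gripper opens to 85 mm and grips with 20 to 120 N. Pads are 22 mm wide; open, the fingers measure 114 mm over their backs; the gripper's body (76 mm by 85 mm) begins 54 mm behind the grasp point. The pads swing forward as they close: fully open they stand 13 mm farther back than shut.
Start: joints at [-1.331, 0.342, 1.524, -0, 1.275, -0.146], TCP at [197.577, -486.406, 404.722] pointing down, gripper open.
Joint ranges: [-2.53, 2.53], [-0.77, 2.02], [0.04, 2.7], [-1, 4.14], [0.28, 2.66], [-3.11, 3.11]. Speed limits (rad/s): [2.57, 2.57, 3.14, 3.14, 3.14, 3.14].

## Interface

Orientations are given as a rotation vector (axis times angle).
In Python, from bench import r, cams, order gives the robot as it stands.
- The arm moves only by the tool send_rows, never from a script. Its argument "targets" is a list that holds one entry, the list of rows, each a list of 7 numbers: the finger opening in cm, from 0 to 8.54, then the shift along the tool's x, y, z in cm, then the turn, a rotation vector about the tool's x, y, z in degrees. A call has 1 to 10 rows; each row is the pose to reach, as a shift and turn from the pose measured when the call began, along the tool's axes at that moment; what a row does not reach only later rows make up. A row lasts 1/12 s, in which the tool goes at most 41.7 mm and 7.16 degrees, less where a joint would pass 70% of its speed; a pose out of reach is approached as far as the arm can. A call with a gripper value outside its range is refused whole. The fingers move at their own pace and stop on an object; "squeeze" is the grip in N (left out, the last holds). Time passes only in rows, so rows that repeat a pose let the fingers close. It gives the time, the measured TCP pose, the force and the opening at its end, in the units of the state.
- r.get_state(): the state, without advancing time (a new reading comes with each control period).
- cams.camera(name): name is "side" or "top"; returns the picture (420x560x3 uint8, red, green, blue); there is no depth.
- cams.camera_info(name): a dict with "intrinsics" (3x3 intrinsics, pixels), "dist_coeffs" ([k1, k2, p1, p2, k3] as OpenCV has them; the pictures are not rectified), "cam_to_world" (4x4, takes a point from camera to world coordinates). Camera axes: x right, y up, looking along -z (the intrinsics and any distortion apply to the point x, -y, -z); pixel columns grow to the right and rows downward; lengths in mm; the calibration is good to about 2 mm. A picture is of the moment at which its call begins. camera_info takes no time and is no camera call.
- order.hand_in(): hands the job in, once; it reports no verdict.
The state is a dict: "t": time; "q": joint angles; "qvel": joint speeds; "joint_efforts": joint torques, N m; "eef_pos": TCP position; "eef_rot": TCP orientation; "force": force on the tool from outside, world axes, zero at the start; "torque": the same for the moment, N m; "opening": finger opening in mm.
Only numpy, scipy, OpenCV 4.12 (cv2) and the standard library are available. Lean on these libraries where they do the work, as an engineer would, in place of code of your own. Each camera call takes 0.05 s, during which the arm holds its last target. There are 200 camera calls.

## Working session

There is one attempt and no reset: what is moved stays moved. The work goes in short steps, Python scripts to look and compute and a tool call to move; the robot and the scene stay as the last step left them, time stands still between calls to the robot, and variables do not carry over. Pictures are saved under pics/ and viewed, about 8 in all and at most 12, crops included, and the job is handed in when it is done.

Besides the shell and the picture viewer there is one more tool, called after "Emit:" as name(argument=value, ...) on one line, values as JSON. send_rows: Moves the arm, as the interface text tells. Its arguments: {"type":"object","properties":{"targets":{"type":"array","items":{"type":"array","items":{"type":"array","items":{"type":"number"}}}},"squeeze":{"type":"number"}},"required":["targets"]}

```bash
mkdir -p pics; cat > h.py <<'E'
import numpy as np, cv2
from bench import r,cams,order
def shot(n,f):
    im=cams.camera(n); cv2.imwrite('pics/'+f,im[:,:,::-1]); return im
def p2w(n,px,z=0):
    i=cams.camera_info(n); T=np.array(i['cam_to_world'],float)
    u=cv2.undistortPoints(np.array(px,float).reshape(-1,1,2),np.array(i['intrinsics'],float),np.array(i['dist_coeffs'],float)).reshape(-1,2)
    d=np.c_[u[:,0],-u[:,1],-np.ones(len(u))]@T[:3,:3].T; o=T[:3,3]
    return (o+d*((z-o[2])/d[:,2])[:,None])[:,:2].round(1)
E
python3 - <<'E'
from h import *
for n in('top','side'): shot(n,n+'1.png'); print(np.array(cams.camera_info(n)['cam_to_world']).round(2))
s=r.get_state(); print(s['eef_pos'],s['eef_rot'],s['t'],s['opening'])
E
```

```text
[[ 1.00000e-02  1.00000e+00 -7.00000e-02  4.38320e+02]
 [-1.00000e+00  1.00000e-02 -0.00000e+00 -5.09000e+00]
 [-0.00000e+00  7.00000e-02  1.00000e+00  1.19359e+03]
 [ 0.00000e+00  0.00000e+00  0.00000e+00  1.00000e+00]]
[[-9.40000e-01  2.10000e-01 -2.70000e-01  1.95330e+02]
 [-3.40000e-01 -5.30000e-01  7.80000e-01  1.03852e+03]
 [ 2.00000e-02  8.20000e-01  5.70000e-01  7.80790e+02]
 [ 0.00000e+00  0.00000e+00  0.00000e+00  1.00000e+00]]
[ 197.53104332 -486.29376253  404.10377859] [-2.60529854e+00  1.75391563e+00  1.63111873e-03] 0.1 85.65991434063953
```

View pics/top1.png

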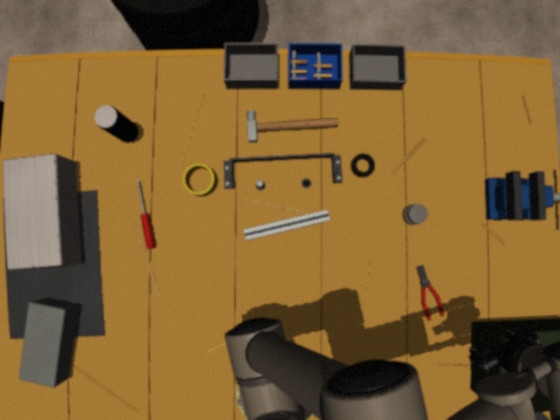

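View pics/side1.png

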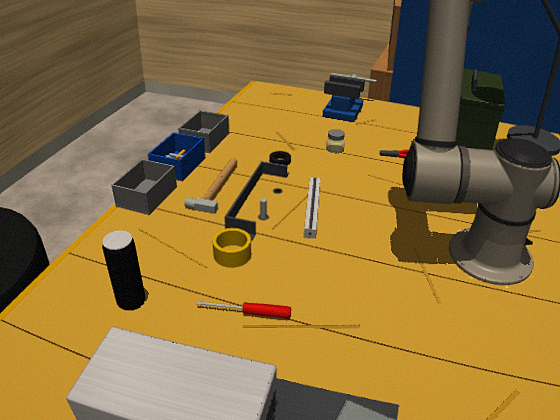

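The top view shows the bay at about (228-340, 155-188), with the post at (260,184) on the left, the socket at (306,183), and the bar running from (245,235) to (329,214). I'll zoom in on that area.

```bash
python3 - <<'E'
from h import *
im=cv2.imread('pics/top1.png')[140:250,175:385]
cv2.imwrite('pics/c1.png',cv2.resize(im,None,fx=3.8,fy=3.8,interpolation=cv2.INTER_CUBIC))
E
```

```text
(no output)
```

View pics/c1.png

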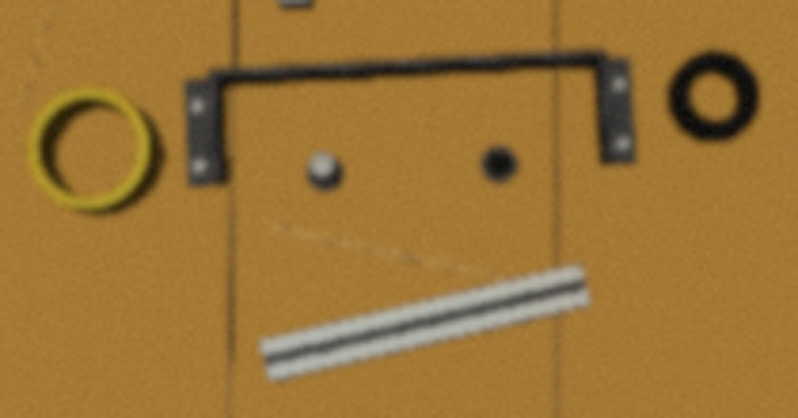

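```bash
python3 - <<'E'
from h import *
f=lambda *p:[(175+(x+.5)/3.8-.5,140+(y+.5)/3.8-.5) for x,y in p]
print('bar TL BL TR BR',p2w('top',f((262,341),(270,380),(581,266),(589,302)),30).tolist())
print('back wall inner L,R',p2w('top',f((226,83),(600,67)),40).tolist())
print('mouth corners L,R inner',p2w('top',f((226,183),(602,160)),0).tolist())
print('post',p2w('top',f((323,160)),55).tolist(),'socket',p2w('top',f((498,163)),0).tolist())
print('tape',p2w('top',f((92,150)),48).tolist(),p2w('top',f((713,97)),19).tolist())
from scipy.spatial.transform import Rotation as R
s=r.get_state();print(R.from_rotvec(s['eef_rot']).as_matrix().round(4).tolist())
E
```

```text
bar TL BL TR BR [[457.0, 94.0], [428.9, 87.9], [512.5, -136.9], [486.4, -142.7]]
back wall inner L,R [[643.8, 121.5], [657.0, -150.3]]
mouth corners L,R inner [[575.3, 124.8], [594.0, -156.4]]
post [[585.7, 49.7]] socket [[591.3, -78.4]]
tape [[593.3, 216.9]] [[639.2, -237.0]]
[[0.3763, -0.9265, -0.0003], [-0.9265, -0.3763, 0.0013], [-0.0014, -0.0002, -1.0]]
```

```bash
cat >> h.py <<'E'
from scipy.spatial.transform import Rotation as R
O=np.array([657.5,-12.]);c,s_=np.cos(.047),np.sin(.047);B=np.array([[c,-s_],[s_,c]])
b2w=lambda p:O+B@np.array(p,float)
w2b=lambda p:B.T@(np.array(p,float)-O)
def go(*wp):
    """wp: (x,y,tipz,yaw of tool x in deg, world) -> shift cm / turn deg in present tool axes"""
    st=r.get_state(); M=R.from_rotvec(st['eef_rot']); p=np.array(st['eef_pos'])
    print('t',round(st['t'],2),'tip',p.round(1)-[0,0,173],'yaw',round(np.degrees(np.arctan2(*M.as_matrix()[1::-1,0])),1),'F',np.round(st['force'],1),'op',round(st['opening']))
    for x,y,z,a in wp:
        a=np.radians(a); X=[np.cos(a),np.sin(a),0]; Z=[0,0,-1]
        T=R.from_matrix(np.c_[X,np.cross(Z,X),Z])
        print((M.inv().apply(np.array([x,y,z+173])-p)/10).round(2),(M.inv()*T).as_rotvec(degrees=True).round(1))
def bar(n,ul,ur,z=30):
    """centre, angle (left end ahead +) in bay frame from the px of the two top end middles"""
    a,b=[w2b(q) for q in p2w(n,[ul,ur],z)]; d=a-b
    print('bar bay c',((a+b)/2).round(1),'th',np.degrees(np.arctan2(d[0],d[1])).round(1),'len',np.hypot(*d).round(1))
E
python3 - <<'E'
from h import *
print(r.tip_reach); go((450,-200,130,-76.5),(434,125,130,-76.5),(434,125,10,-76.5))
E
```

```text
173.4
t 0.1 tip [ 197.5 -486.3  231.1] yaw -67.9 F [ 0.1  0.9 -0.3] op 86
[-17.01 -34.16  10.14] [-0.   0.1  8.6]
[-47.73 -44.91  10.18] [-0.   0.1  8.6]
[-47.71 -44.91  22.18] [-0.   0.1  8.6]
```

Emit:
send_rows(targets=[[[0,-17,-34.2,10.1,0,0,4],[0,-17,-34.2,10.1,0,0,8.6],[0,-17,-34.2,10.1,0,0,8.6],[0,-17,-34.2,10.1,0,0,8.6],[0,-17,-34.2,10.1,0,0,8.6],[0,-17,-34.2,10.1,0,0,8.6],[0,-17,-34.2,10.1,0,0,8.6],[0,-17,-34.2,10.1,0,0,8.6],[0,-17,-34.2,10.1,0,0,8.6],[0,-17,-34.2,10.1,0,0,8.6]]])

```text
t: 0.93
eef_pos: [452.0, -196.6, 302.0]
eef_rot: [-2.468, 1.941, 0.005]
force: [-0.6, 0.3, 1.0]
opening: -0.2
```

```bash
python3 - <<'E'
from h import *
go((434,125,130,-76.5))
E
```

```text
t 0.93 tip [ 452.  -196.6  129. ] yaw -76.4 F [-0.6  0.3  1. ] op 0
[-3.168e+01 -5.830e+00  1.000e-02] [0.  0.2 0.1]
```

Emit:
send_rows(targets=[[[0,-31.7,-5.8,0,0,0,0],[0,-31.7,-5.8,0,0,0,0],[0,-31.7,-5.8,0,0,0,0],[0,-31.7,-5.8,0,0,0,0],[0,-31.7,-5.8,0,0,0,0],[0,-31.7,-5.8,0,0,0,0],[0,-31.7,-5.8,0,0,0,0],[0,-31.7,-5.8,0,0,0,0],[0,-31.7,-5.8,0,0,0,0],[0,-31.7,-5.8,3,0,0,0]]])

```text
t: 1.77
eef_pos: [434.9, 127.4, 276.4]
eef_rot: [-2.468, 1.931, -0.006]
force: [1.3, -0.1, 0.1]
opening: -0.2
```

```bash
python3 - <<'E'
from h import *
d=np.array([.234,-.972]); p=np.array([434,125.])
go((434,125,10,-76.5),*[(*(p+d*k),10,-76.5) for k in (20,40,55)])
E
```

```text
t 1.77 tip [434.9 127.4 103.4] yaw -76.1 F [ 1.3 -0.1  0.1] op 0
[0.24 0.23 9.34] [-0.5  0.1  0.4]
[2.24 0.24 9.33] [-0.5  0.1  0.4]
[4.24 0.26 9.33] [-0.5  0.1  0.4]
[5.74 0.27 9.32] [-0.5  0.1  0.4]
```

Emit:
send_rows(targets=[[[0,0.2,0.2,4,0,0,0.4],[0,0.2,0.2,8,0,0,0.4],[0,0.2,0.2,9.3,0,0,0.4],[0,0.2,0.2,9.3,0,0,0.4],[0,1,0.2,9.3,0,0,0.4],[0,2,0.2,9.3,0,0,0.4],[0,3,0.2,9.3,0,0,0.4],[0,4,0.2,9.3,0,0,0.4],[0,5,0.2,9.3,0,0,0.4],[0,6,0.2,9.3,0,0,0.4]]])

```text
t: 2.6
eef_pos: [448.6, 67.8, 184.0]
eef_rot: [-2.459, 1.94, -0.008]
force: [-0.2, 1.3, 1.1]
opening: -0.2
```

```bash
python3 - <<'E'
from h import *
im=shot('top','top2.png')
cv2.imwrite('pics/c2.png',cv2.resize(cv2.imread('pics/top2.png')[140:270,175:385],None,fx=3.8,fy=3.8,interpolation=cv2.INTER_CUBIC))
go()
E
```

```text
t 2.65 tip [449.1  66.7  10.9] yaw -76.6 F [ 0.7 -1.1  0.3] op 0
```

View pics/c2.png

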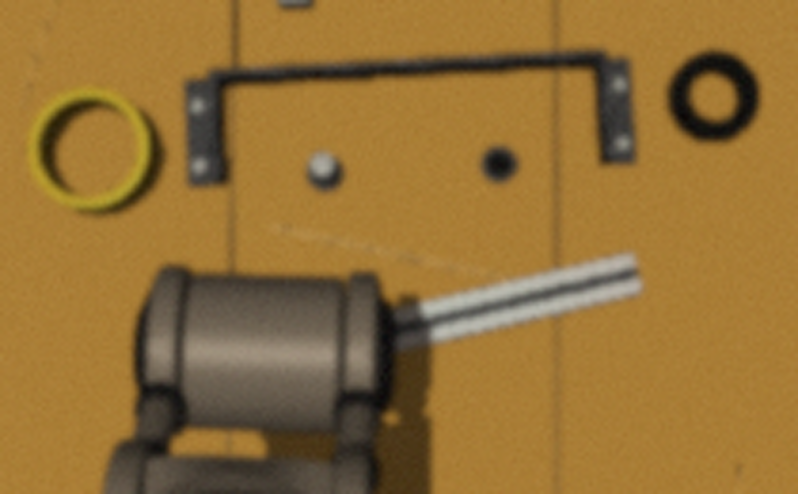

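The right end moved by about 14 px, to (342,212) in the full picture, so the bar slid 38 mm to the right with its angle unchanged. Next I'll go to the near side of the left end and swing that end forward.

```bash
cat >> h.py <<'E'
def side(c,th,a,off): # world tool pose beside the bar: a along from centre to the left, off from axis (- = near side)
    t=np.radians(th); d=np.array([np.sin(t),np.cos(t)]); n=np.array([np.cos(t),-np.sin(t)])
    return (*b2w(np.array(c)+a*d+off*n),10,-90-th+2.7)
E
python3 - <<'E'
from h import *
print(r.get_state()['q']); c=w2b((480,-60)); print(c)
go(side(c,-10.8,135,-4),side(c,-10.8,135,-36),side(c,-10.8,102,-36))
P=c-52*np.array([np.sin(-.189),np.cos(.189)])
print('arc')
for th in (-10.8,-6,-1,4,9,14,19,24,29,34,39,44):
    print(th,end=' ');
    import io,contextlib
    f=io.StringIO()
    with contextlib.redirect_stdout(f): go(side(P,th,154,-26))
    print(f.getvalue().splitlines()[1])
E
```

```text
[-0.022911    0.5377019   1.97157547  0.00703696  0.62236278  1.30768418]
[-179.55915684  -39.60756485]
t 2.65 tip [449.1  66.7  10.9] yaw -76.6 F [ 0.7 -1.1  0.3] op 0
[-0.46  0.36  0.09] [-0.6  0.1 -0.1]
[-0.46  3.56  0.05] [-0.6  0.1 -0.1]
[2.84 3.55 0.05] [-0.6  0.1 -0.1]
arc
-10.8 [2.84 2.55 0.06] [-0.6  0.1 -0.1]
-6 [2.68 1.25 0.07] [-0.6  0.1  4.7]
-1 [ 2.62 -0.11  0.09] [-0.6  0.1  9.7]
4 [ 2.69 -1.47  0.1 ] [-0.6  0.2 14.7]
9 [ 2.87 -2.82  0.11] [-0.6  0.2 19.7]
14 [ 3.17 -4.15  0.13] [-0.6  0.2 24.7]
19 [ 3.58 -5.45  0.14] [-0.6  0.2 29.7]
24 [ 4.1  -6.7   0.15] [-0.6  0.3 34.7]
29 [ 4.74 -7.91  0.17] [-0.6  0.3 39.7]
34 [ 5.47 -9.06  0.18] [-0.5  0.3 44.7]
39 [  6.3  -10.14   0.19] [-0.5  0.3 49.7]
44 [  7.23 -11.14   0.2 ] [-0.5  0.4 54.7]
```

Emit:
send_rows(targets=[[[0,-0.6,0.4,0,0,0,0],[0,-0.6,2,0,0,0,0],[0,-0.6,3.6,0,0,0,0],[0,-0.6,3.6,0,0,0,0],[0,1.2,3.6,0,0,0,0],[0,2.8,3.6,0,0,0,0],[0,2.8,3.6,0,0,0,0]]])

```text
t: 3.23
eef_pos: [421.8, 29.8, 183.8]
eef_rot: [-2.457, 1.942, -0.012]
force: [0.8, -0.4, -0.2]
opening: -0.1
```

Emit:
send_rows(targets=[[[0,0,-1,0,0,0,0],[0,-0.2,-2.3,0,0,0,4.7],[0,-0.2,-3.7,0,0,0,9.7],[0,-0.1,-5,0,0,0,14.7],[0,0,-6.4,0,0,0,19.7],[0,0.3,-7.7,0,0,0,24.7],[0,0.7,-9,0,0,0,29.7],[0,1.3,-10.2,0,0,0,34.7],[0,1.3,-10.2,0,0,0,34.7]]])

```text
t: 3.98
eef_pos: [526.1, 41.2, 185.3]
eef_rot: [-1.76, 2.585, -0.01]
force: [-0.1, -0.5, 0.7]
opening: 0.2
```

```bash
python3 - <<'E'
from h import *
shot('top','top3.png')
cv2.imwrite('pics/c3.png',cv2.resize(cv2.imread('pics/top3.png')[140:270,175:385],None,fx=3.8,fy=3.8,interpolation=cv2.INTER_CUBIC))
go()
E
```

```text
t 4.03 tip [524.7  41.3  12. ] yaw -111.2 F [-0.5  1.   0.6] op 0
```

View pics/c3.png

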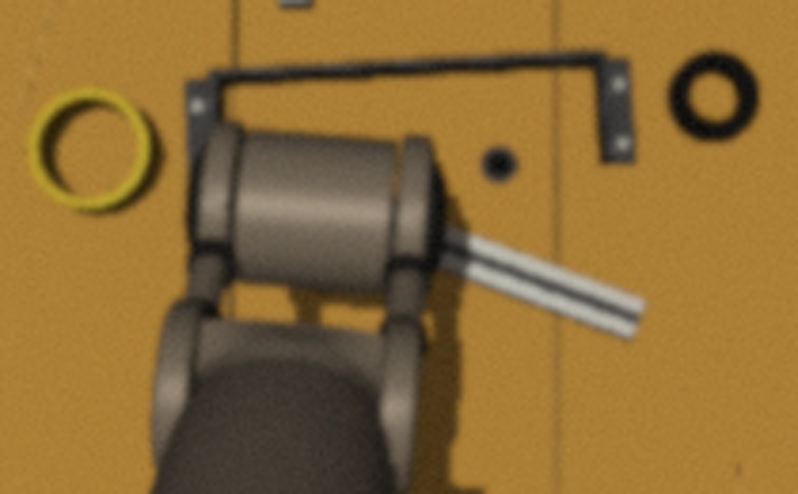

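```bash
cat >> h.py <<'E'
f=lambda *p:[(175+(x+.5)/3.8-.5,140+(y+.5)/3.8-.5) for x,y in p]
def barend(e,g,L=120): # crop px: right end mid, groove far point
    a,b=[w2b(q) for q in p2w('top',f(e,g),30)]; d=(b-a)/np.hypot(*(b-a)); cc=a+L*d; th=np.degrees(np.arctan2(d[0],d[1]))
    print('end',a.round(1),'centre',cc.round(1),'th',th.round(1)); return cc,th
E
python3 - <<'E'
from h import *
cc,th=barend((639.5,320),(465,252))
t=np.radians(th);n=np.array([np.cos(t),-np.sin(t)]);d=np.array([np.sin(t),np.cos(t)])
print('post clearance',(cc-[-70,65])@n-15-9, 'left tip',cc+120*d)
st=r.get_state(); print(w2b(st['eef_pos'][:2]), 'tool along/off',(w2b(st['eef_pos'][:2])-cc)@d,(w2b(st['eef_pos'][:2])-cc)@n)
E
```

```text
end [-191.7 -158.6] centre [-143.3  -48.7] th 23.7
post clearance -45.34925161415856 left tip [-95.03117406  61.11704206]
[-130.17634607   59.51378548] tool along/off 104.3820327920103 -31.525111376207093
```

The right end is at (343,224) in the full picture. The bar is now at θ≈24° with its left tip right in front of the post. I'll nudge it back and right along its axis with a push on its left end face, then keep rotating.

Emit:
send_rows(targets=[[[0,0,1.2,0.1,0,0,0],[0,-2,1.2,0.1,0,0,0],[0,-4.2,1.2,0.1,0,0,0],[0,-4.2,1.2,0.1,0,0,0],[0,-4.2,-0.4,0.1,0,0,0],[0,-4.2,-2.1,0.1,0,0,0],[0,-4.2,-2.1,0.1,0,0,0],[0,-3.2,-2.1,0.1,0,0,0],[0,-2.2,-2.1,0.1,0,0,0],[0,-1.2,-2.1,0.1,0,0,0]]])

```text
t: 4.87
eef_pos: [547.0, 44.3, 184.1]
eef_rot: [-1.769, 2.582, -0.006]
force: [0.2, 1.2, 0.0]
opening: -0.2
```

```bash
python3 - <<'E'
from h import *
shot('top','top4.png')
cv2.imwrite('pics/c4.png',cv2.resize(cv2.imread('pics/top4.png')[140:270,175:385],None,fx=3.8,fy=3.8,interpolation=cv2.INTER_CUBIC))
go()
E
```

```text
t 4.92 tip [546.7  42.8  11. ] yaw -111.2 F [-0.5 -1.2  0.2] op 0
```

View pics/c4.png

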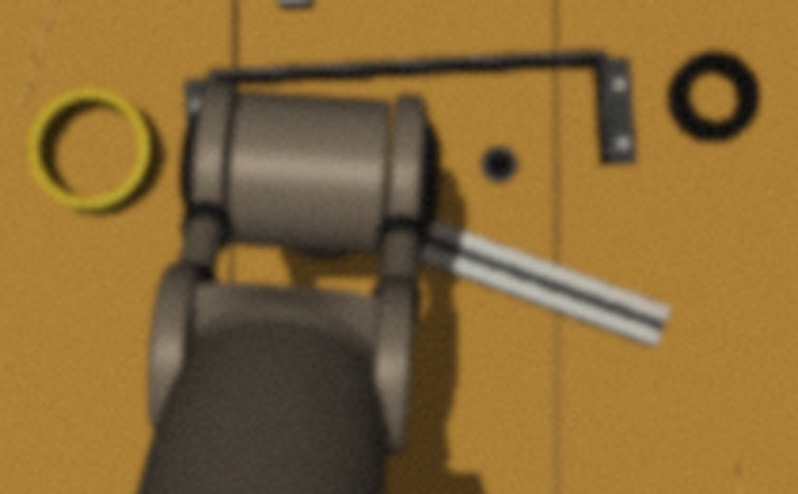

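```bash
python3 - <<'E'
from h import *
cc,th=barend((663,327),(435,241.5))
t=np.radians(th);n=np.array([np.cos(t),-np.sin(t)]);d=np.array([np.sin(t),np.cos(t)])
st=r.get_state(); w=w2b(st['eef_pos'][:2]); print('tip',cc+120*d,w,'tool along/off',(w-cc)@d,(w-cc)@n)
P=cc-52*d
print('c45',P+52*.7071, 'tip45',P+172*.7071)
go(side(cc,th,138,-8),side(cc,th,138,-42),side(cc,th,100,-42),side(P,th,152,-28),*[side(P,a,152,-28) for a in (28,33,38,43,47)])
E
```

```text
end [-197.5 -175.4] centre [-150.6  -65. ] th 23.0
tip [-103.66139147   45.49498637] [-108.1445313    59.95343162] tool along/off 131.5563606741031 -9.777305861901556
c45 [-134.11423785  -76.05573178] tip45 [-49.26223785   8.79626822]
t 4.92 tip [546.7  42.8  11. ] yaw -111.2 F [-0.5 -1.2  0.2] op 0
[-0.65 -0.17  0.11] [-0.5  0.4 -0.9]
[-0.59  3.23  0.08] [-0.5  0.4 -0.9]
[3.21 3.17 0.05] [-0.5  0.4 -0.9]
[3.19 1.77 0.06] [-0.5  0.4 -0.9]
[2.98 0.44 0.08] [-0.5  0.4  4.1]
[ 2.89 -0.9   0.09] [-0.5  0.4  9.1]
[ 2.91 -2.25  0.1 ] [-0.5  0.4 14.1]
[ 3.06 -3.59  0.11] [-0.4  0.5 19.1]
[ 3.26 -4.65  0.12] [-0.4  0.5 23.1]
```

Emit:
send_rows(targets=[[[0,-0.6,-0.2,0,0,0,0],[0,-0.6,1.6,0,0,0,0],[0,-0.6,3.2,0,0,0,0],[0,-0.6,3.2,0,0,0,0],[0,1.4,3.2,0,0,0,0],[0,3.2,3.2,0,0,0,0],[0,3.2,3.2,0,0,0,0]]])

```text
t: 5.5
eef_pos: [504.9, 22.8, 183.6]
eef_rot: [-1.767, 2.586, -0.006]
force: [-0.1, 0.2, -0.8]
opening: 0.5
```

Emit:
send_rows(targets=[[[0,0,-1.4,0,0,0,-1],[0,-0.2,-2.7,0,0,0,4.1],[0,-0.3,-4.1,0,0,0,9.1],[0,-0.3,-5.4,0,0,0,14.1],[0,-0.1,-6.8,0,0,0,19.1],[0,0,-7.6,0,0,0,22],[0,0,-7.6,0,0,0,22],[0,1,-5,0,0,0,22],[0,1,-5,-4,0,0,22],[0,1,-5,-8,0,0,22]]])

```text
t: 6.33
eef_pos: [544.2, -4.0, 261.8]
eef_rot: [-1.247, 2.882, 0.006]
force: [2.7, -0.5, 0.6]
opening: -0.1
```

```bash
python3 - <<'E'
from h import *
shot('top','top5.png')
cv2.imwrite('pics/c5.png',cv2.resize(cv2.imread('pics/top5.png')[140:270,175:385],None,fx=3.8,fy=3.8,interpolation=cv2.INTER_CUBIC))
go()
E
```

```text
t 6.38 tip [547.9  -4.4  98.7] yaw -133.2 F [4.3 0.5 5.7] op 0
```

View pics/c5.png

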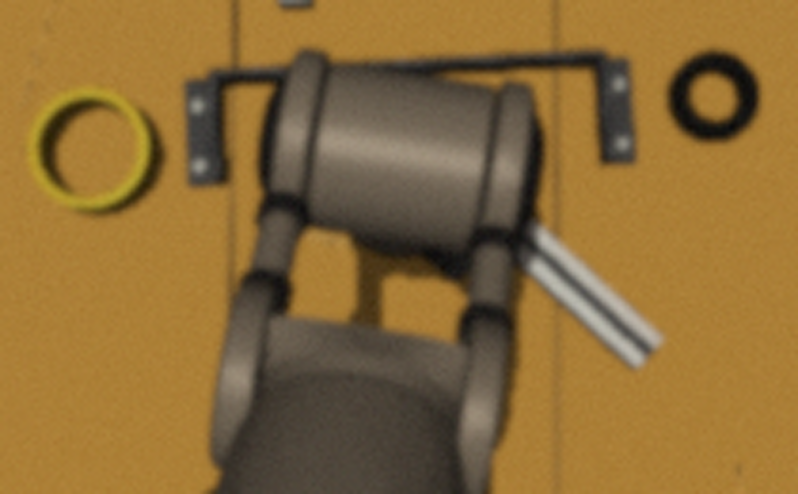

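```bash
cat >> h.py <<'E'
def auto(im,L=120):
    """fit the bright visible part of the bar; its right end is taken as the true end"""
    h=cv2.cvtColor(im,cv2.COLOR_RGB2HSV); m=((h[...,1]<70)&(h[...,2]>115)).astype(np.uint8); m[:150]=0; m[275:]=0; m[:,:225]=0; m[:,365:]=0
    m=cv2.morphologyEx(m,cv2.MORPH_CLOSE,np.ones((5,5)))
    k,l,s,_=cv2.connectedComponentsWithStats(m); j=1+s[1:,4].argmax(); ys,xs=np.where(l==j)
    w=np.array([w2b(q) for q in p2w('top',np.c_[xs,ys],30)])
    (cx,cy),(a,b),an=cv2.minAreaRect(w.astype(np.float32))
    box=cv2.boxPoints(((cx,cy),(a,b),an)); e=box[1]-box[0],box[2]-box[1]; v=max(e,key=lambda q:q@q); Lv=np.hypot(*v); d=v/Lv; d=d*np.sign(d[1])
    end=np.array([cx,cy])-d*Lv/2; th=np.degrees(np.arctan2(d[0],d[1])); cc=end+L*d
    print('auto: visible',Lv.round(1),'x',round(min(a,b),1),'end',end.round(1),'centre',cc.round(1),'tip',(cc+L*d).round(1),'th',th.round(1)); return cc,th
E
python3 - <<'E'
from h import *
cc,th=barend((651,354),(533,243))
for k in (1,4,5): auto(cv2.imread(f'pics/top{k}.png')[:,:,::-1])
c0,_=cc,th
t=np.radians(th);n=np.array([np.cos(t),-np.sin(t)]);print('gap to post',(cc-[-70,65])@n-24)
go(side(cc,th,-160,0),side(cc,th,-120,0))
print(r.get_state()['q'])
E
```

```text
end [-216.6 -165.6] centre [-130.6  -82. ] th 45.8
auto: visible 237.4 x 30.7 end [-163.9 -119.6] centre [-187.    -1.8] tip [-210.2  115.9] th -11.1
auto: visible 159.6 x 38.9 end [-80.6  -0.8] centre [-64.4 118.1] tip [-48.3 237. ] th 7.7
auto: visible 175.8 x 42.2 end [-77.8 -76.6] centre [-54.4  41.1] tip [-31.1 158.9] th 11.2
gap to post 39.23280112438376
t 6.38 tip [547.9  -4.4  98.7] yaw -133.2 F [4.3 0.5 5.7] op 0
[24.25 -5.22  8.61] [-0.7  0.8 -0.1]
[20.25 -5.21  8.67] [-0.7  0.8 -0.1]
[-0.14894619  0.51906411  1.64451997  0.00486114  0.96035729  2.17278685]
```

```bash
python3 - <<'E'
from h import *
c=np.array([-130.6,-82.]);th=45.8;t=np.radians(th);d=np.array([np.sin(t),np.cos(t)]);P=c+52*d
hi=lambda w:(w[0],w[1],80,w[3])
go(hi(side(c,th,20,-60)),hi(side(c,th,-104,-45)),side(c,th,-104,-45),*[side(P,a,-156,-28) for a in (45.8,41,36,33)])
# end push at th 34 relative to the last pose
th=34;t=np.radians(th);d=np.array([np.sin(t),np.cos(t)]);c=P-52*d;print('pred',c)
E
```

```text
t 6.38 tip [547.9  -4.4  98.7] yaw -133.2 F [4.3 0.5 5.7] op 0
[6.17 0.72 1.78] [-0.7  0.8 -0.1]
[18.56 -0.8   1.63] [-0.7  0.8 -0.1]
[18.66 -0.72  8.63] [-0.7  0.8 -0.1]
[18.66 -2.42  8.65] [-0.7  0.8 -0.1]
[18.83 -3.73  8.67] [-0.7  0.7 -4.9]
[18.9  -5.11  8.68] [-0.8  0.7 -9.9]
[18.88 -5.94  8.69] [ -0.8   0.7 -12.9]
pred [-122.39867938  -88.85736842]
```

Emit:
send_rows(targets=[[[0,6.2,0.7,1,0,0,0],[0,6.2,0.7,1.6,0,0,0],[0,12,-0.2,1.6,0,0,0],[0,18.6,-0.8,1.6,0,0,0],[0,18.6,-0.8,1.6,0,0,0],[0,18.6,-0.7,5,0,0,0],[0,18.6,-0.7,8.6,0,0,0],[0,18.6,-0.7,8.6,0,0,0]]])

```text
t: 7.05
eef_pos: [425.2, -144.3, 178.6]
eef_rot: [-1.243, 2.873, 0.003]
force: [-1.5, 0.8, -0.6]
opening: 0.0
```

Emit:
send_rows(targets=[[[0,0,-0.9,0,0,0,0],[0,0,-1.7,0,0,0,0],[0,0.1,-3,0,0,0,-4.8],[0,0.2,-4.4,0,0,0,-9.8],[0,0.2,-5,0,0,0,-12],[0,0.2,-5,0,0,0,-12],[0,0.2,-2.5,0,0,0,-12],[0,4,-2,0,0,0,-12],[0,7,-2,0,0,0,-12],[0,7,-2,0,0,0,-12]]])

```text
t: 7.88
eef_pos: [390.1, -210.7, 179.3]
eef_rot: [-1.533, 2.729, -0.001]
force: [0.4, -0.3, 0.6]
opening: -0.1
```

```bash
python3 - <<'E'
from h import *
im=shot('top','top6.png'); auto(im)
cv2.imwrite('pics/c6.png',cv2.resize(im[140:270,175:385,::-1],None,fx=3.8,fy=3.8,interpolation=cv2.INTER_CUBIC))
go()
E
```

```text
auto: visible 236.9 x 32.0 end [-187.9 -187.2] centre [-121.7  -87.2] tip [-55.4  12.8] th 33.5
t 7.93 tip [ 391.3 -210.1    6.4] yaw -121.4 F [0.6 0.  0.4] op 0
```

View pics/c6.png

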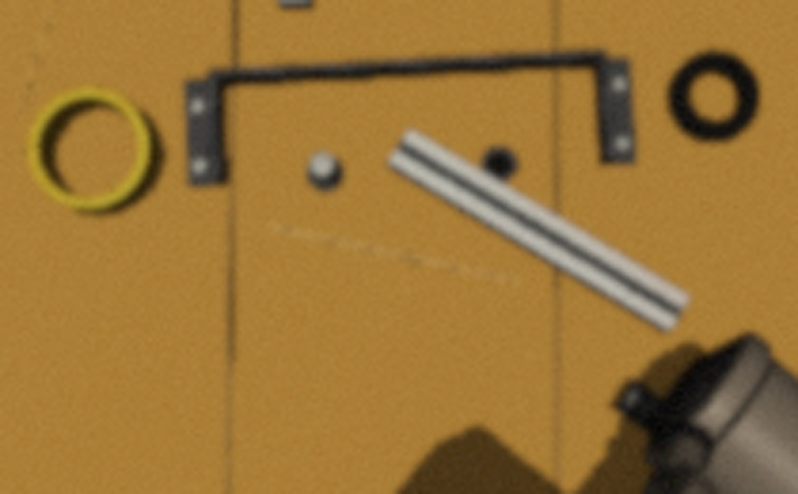

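```bash
python3 - <<'E'
from h import *
c=(-121.7,-87.2);th=33.5
go(side(c,th,-165,-45),side(c,th,-165,0),side(c,th,-135,0),side(c,th,-73,0))
E
```

```text
t 7.93 tip [ 391.3 -210.1    6.4] yaw -121.4 F [0.6 0.  0.4] op 0
[-0.19 -2.88 -0.34] [-0.4  0.6 -0.6]
[-0.24 -7.38 -0.31] [-0.4  0.6 -0.6]
[-3.24 -7.35 -0.28] [-0.4  0.6 -0.6]
[-9.44 -7.28 -0.22] [-0.4  0.6 -0.6]
```

Emit:
send_rows(targets=[[[0,-0.2,-2.9,-0.3,0,0,-0.6],[0,-0.2,-5,-0.3,0,0,-0.6],[0,-0.2,-7.4,-0.3,0,0,-0.6],[0,-0.2,-7.4,-0.3,0,0,-0.6],[0,-1.5,-7.4,-0.3,0,0,-0.6],[0,-2.7,-7.4,-0.3,0,0,-0.6],[0,-3.7,-7.4,-0.3,0,0,-0.6],[0,-4.7,-7.3,-0.3,0,0,-0.6],[0,-5.7,-7.3,-0.3,0,0,-0.6],[0,-6.7,-7.3,-0.2,0,0,-0.6]]])

```text
t: 8.77
eef_pos: [489.0, -190.0, 183.0]
eef_rot: [-1.546, 2.721, -0.004]
force: [-1.1, -2.0, 1.7]
opening: 0.3
```

```bash
python3 - <<'E'
from h import *
im=shot('top','top7.png'); auto(im,L=120)
go()
E
```

```text
auto: visible 206.4 x 31.5 end [-151.9 -131.5] centre [-85.6 -31.5] tip [-19.4  68.6] th 33.5
t 8.82 tip [ 489.6 -188.8    9.7] yaw -120.7 F [0.9 1.5 0.5] op 0
```

Emit:
send_rows(targets=[[[0,-0.8,0,0,0,0,0],[0,-1.6,0,0,0,0,0],[0,-2.4,0,0,0,0,0],[0,-2.9,0,0,0,0,0],[0,-2.9,0,0,0,0,0],[0,0,0,0,0,0,0],[0,2,2,0,0,0,0],[0,3,4.5,0,0,0,0],[0,3,6,0,0,0,0],[0,3,6,0,0,0,0]]])

```text
t: 9.65
eef_pos: [419.9, -182.9, 181.6]
eef_rot: [-1.546, 2.723, 0.004]
force: [-0.4, 0.3, -0.2]
opening: 0.1
```

```bash
python3 - <<'E'
from h import *
im=shot('top','top8.png'); c,th=auto(im)
t=np.radians(th);d=np.array([np.sin(t),np.cos(t)]);n=np.array([np.cos(t),-np.sin(t)]);print('gap',(c-[-70,65])@n-24,'far corner',c+120*d+15*n)
P=c+52*d
go(side(c,th,-104,-50),*[side(P,a,-156,-28) for a in (th,th-4,th-8,th-12)]); print('pred c',P-52*np.array([np.sin(t-.21),np.cos(t-.21)]))
E
```

```text
auto: visible 237.3 x 31.7 end [-150.9 -130.4] centre [-84.9 -30.2] tip [-19.   70.1] th 33.3
gap 15.824933043453257 far corner [-6.46670341 61.82090855]
t 9.7 tip [ 421.8 -183.7    9. ] yaw -120.8 F [ 0.4 -0.7 -0.2] op 0
[-9.2  -1.06  0.  ] [-0.4  0.6 -0.2]
[-9.21 -3.26  0.02] [-0.4  0.6 -0.2]
[-9.06 -4.36  0.02] [-0.4  0.6 -4.2]
[-8.98 -5.46  0.03] [-0.4  0.6 -8.2]
[-8.98 -6.57  0.04] [ -0.4   0.5 -12.2]
pred c [-75.26566696 -35.1901207 ]
```

Emit:
send_rows(targets=[[[0,-4,0,0,0,0,0],[0,-8,-0.5,0,0,0,0],[0,-9.2,-1.1,0,0,0,0],[0,-9.2,-2.2,0,0,0,0],[0,-9.2,-3.3,0,0,0,0],[0,-9,-4.4,0,0,0,-4.2],[0,-9,-5.5,0,0,0,-8.2],[0,-9,-6.4,0,0,0,-12],[0,-9,-6.4,0,0,0,-12],[0,-8,-4,0,0,0,-12]]])

```text
t: 10.53
eef_pos: [501.0, -136.7, 183.8]
eef_rot: [-1.817, 2.543, -0.014]
force: [-0.0, -0.3, 0.0]
opening: -0.0
```

Emit:
send_rows(targets=[[[0,3,2,0,0,0,0],[0,6,2,0,0,0,0],[0,7,2,0,0,0,0],[0,7,2,0,0,0,0]]])

```text
t: 10.87
eef_pos: [459.4, -198.4, 183.1]
eef_rot: [-1.811, 2.546, -0.016]
force: [0.3, 0.0, -0.2]
opening: 0.5
```

```bash
python3 - <<'E'
from h import *
im=shot('top','top9.png'); c,th=auto(im)
t=np.radians(th);d=np.array([np.sin(t),np.cos(t)]);n=np.array([np.cos(t),-np.sin(t)]);print('gap',(c-[-70,65])@n-24,'far corner',c+120*d+15*n,'right far',c-120*d+15*n)
go(side(c,th,-165,-40),side(c,th,-165,0),side(c,th,-135,0),side(c,th,-105,0))
E
```

```text
auto: visible 237.4 x 54.7 end [-129.4 -144.9] centre [-85.7 -33.1] tip [-42.   78.7] th 21.4
gap -2.8779148836154036 far corner [-28.01223946  73.19552851] right far [-115.39269447 -150.33221197]
t 10.92 tip [ 459.8 -197.3   10.1] yaw -109.1 F [0.1 0.3 0.1] op 0
[-1.2  -2.02  0.05] [-1.   0.5 -0.5]
[-1.23 -6.02  0.12] [-1.   0.5 -0.5]
[-4.23 -6.    0.15] [-1.   0.5 -0.5]
[-7.23 -5.97  0.17] [-1.   0.5 -0.5]
```

```bash
sed -i "s/    m=cv2.morphologyEx/    cv2.circle(m,(260,183),6,0,-1)\n    m=cv2.morphologyEx/" h.py; cat >> h.py <<'E'
def rep(c,th):
    t=np.radians(th);d=np.array([np.sin(t),np.cos(t)]);n=np.array([np.cos(t),-np.sin(t)]);print('gap',(c-[-70,65])@n-24,'far L corner',c+120*d+15*n,'far R',c-120*d+15*n)
E
python3 - <<'E'
from h import *
im=cv2.imread('pics/top9.png')[:,:,::-1]; c,th=auto(im); rep(c,th)
go(side(c,th,-165,-40),side(c,th,-165,0),side(c,th,-135,0),side(c,th,-105,0))
E
```

```text
auto: visible 237.4 x 32.3 end [-120.  -148.6] centre [-74.9 -37.4] tip [-29.8  73.8] th 22.1
gap 9.967741056899968 far L corner [-15.89102268  68.11235142] far R [-106.13539219 -154.27459621]
t 10.92 tip [ 459.8 -197.3   10.1] yaw -109.1 F [0.1 0.3 0.1] op 0
[-1.24 -2.97  0.07] [-1.   0.5  0.3]
[-1.22 -6.97  0.14] [-1.   0.5  0.3]
[-4.22 -6.98  0.17] [-1.   0.5  0.3]
[-7.22 -7.    0.19] [-1.   0.5  0.3]
```

Emit:
send_rows(targets=[[[0,-1.2,-3,0.1,0,0,0],[0,-1.2,-5,0.1,0,0,0],[0,-1.2,-7,0.1,0,0,0],[0,-1.2,-7,0.1,0,0,0],[0,-2.7,-7,0.1,0,0,0],[0,-3.9,-7,0.1,0,0,0],[0,-4.8,-7,0.1,0,0,0],[0,-5.7,-7,0.1,0,0,0],[0,-6.6,-7,0.1,0,0,0],[0,-7.4,-7,0.1,0,0,0]]])

```text
t: 11.75
eef_pos: [550.3, -149.2, 184.0]
eef_rot: [-1.813, 2.545, -0.015]
force: [-0.5, -0.7, -0.4]
opening: -0.1
```

Emit:
send_rows(targets=[[[0,0,0,0,0,0,0],[0,3,0,0,0,0,0],[0,4,2,0,0,0,0],[0,4,5.5,0,0,0,0],[0,4,5.5,0,0,0,0]]])

```text
t: 12.17
eef_pos: [479.1, -166.8, 181.0]
eef_rot: [-1.814, 2.551, 0.002]
force: [-0.6, 0.8, -0.4]
opening: -0.0
```

```bash
python3 - <<'E'
from h import *
im=shot('top','top10.png'); c,th=auto(im); rep(c,th)
cv2.imwrite('pics/c10.png',cv2.resize(im[140:270,175:385,::-1],None,fx=3.8,fy=3.8,interpolation=cv2.INTER_CUBIC))
t=np.radians(th);P=c+52*np.array([np.sin(t),np.cos(t)])
go(side(c,th,-100,-50),side(c,th,-100,-30),*[side(P,a,-152,-28) for a in (th,th-4,th-8,th-12,th-16)])
E
```

```text
auto: visible 237.2 x 32.4 end [-106.9 -117.1] centre [-62.5  -5.6] tip [-18.2 105.9] th 21.7
gap 9.018753701430114 far L corner [ -4.24614334 100.38392067] far R [ -92.95497513 -122.61998558]
t 12.22 tip [ 482.1 -167.9    9. ] yaw -109.2 F [ 1.4 -1.2  0.1] op 0
[-7.63 -0.88 -0.02] [-0.7  0.5 -0.2]
[-7.63 -2.88  0.  ] [-0.7  0.5 -0.2]
[-7.63 -3.08  0.  ] [-0.7  0.5 -0.2]
[-7.48 -4.15  0.01] [-0.7  0.5 -4.2]
[-7.4  -5.23  0.03] [-0.7  0.5 -8.2]
[-7.39 -6.31  0.04] [ -0.7   0.5 -12.2]
[-7.46 -7.38  0.05] [ -0.7   0.4 -16.2]
```

View pics/c10.png

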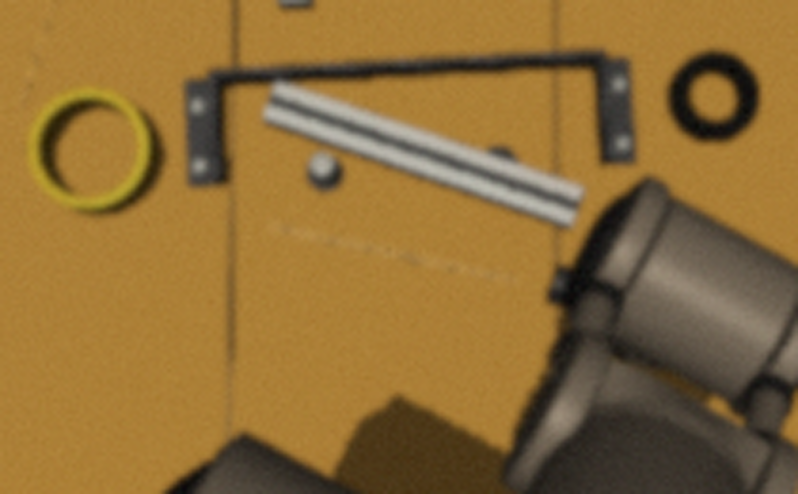

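The bar is angled in behind the post, with its left end at (247,165) in the full picture and clear of the post. Now I'll swing the right end in.

```bash
python3 - <<'E'
from h import *
c=np.array([-62.5,-5.6]);th=21.7
t=np.radians(th);P=c+58*np.array([np.sin(t),np.cos(t)])
go(side(c,th,-85,-45),*[side(P,a,-143,-27) for a in (th,th-4,th-8,th-12,th-16,th-19)])
E
```

```text
t 12.22 tip [ 482.1 -167.9    9. ] yaw -109.2 F [ 1.4 -1.2  0.1] op 0
[-9.13 -1.38 -0.  ] [-0.7  0.5 -0.2]
[-9.13 -3.18  0.02] [-0.7  0.5 -0.2]
[-8.98 -4.19  0.03] [-0.7  0.5 -4.2]
[-8.9  -5.2   0.04] [-0.7  0.5 -8.2]
[-8.89 -6.22  0.05] [ -0.7   0.5 -12.2]
[-8.95 -7.23  0.06] [ -0.7   0.4 -16.2]
[-9.05 -7.99  0.07] [ -0.7   0.4 -19.2]
```

Emit:
send_rows(targets=[[[0,-4,0,0,0,0,0],[0,-8,-0.5,0,0,0,0],[0,-9.1,-1.4,0,0,0,0],[0,-9.1,-2.4,0,0,0,0],[0,-9.1,-3.2,0,0,0,0],[0,-9,-4.2,0,0,0,-4.2],[0,-8.9,-5.2,0,0,0,-8.2],[0,-8.9,-6.2,0,0,0,-12.2],[0,-8.9,-6.2,0,0,0,-12.2]]])

```text
t: 12.97
eef_pos: [571.5, -105.5, 183.8]
eef_rot: [-2.074, 2.34, -0.013]
force: [-0.5, -0.5, -0.2]
opening: -0.3
```

```bash
python3 - <<'E'
from h import *
im=shot('top','top11.png'); c,th=auto(im); rep(c,th);go()
E
```

```text
auto: visible 159.9 x 40.3 end [ -76.1 -207.2] centre [-35.2 -94.4] tip [ 5.7 18.4] th 19.9
gap 63.05848571884678 far L corner [19.79549217 13.25340319] far R [ -62.03763008 -212.36427259]
t 13.02 tip [ 570.5 -105.1   10.5] yaw -97.1 F [-0.1 -0.3  0.1] op 0
```

Emit:
send_rows(targets=[[[0,-0.1,-1,0,0,0,-4],[0,-0.2,-1.9,0,0,0,-7.5],[0,-0.2,-1.9,0,0,0,-7.5],[0,-0.2,1.5,0,0,0,-7.5],[0,-0.2,5,0,0,0,-7.5],[0,0,8,-3,0,0,-7.5],[0,0,11,-6,0,0,-7.5],[0,0,14,-6,0,0,-7.5],[0,0,14,-6,0,0,-7.5]]])

```text
t: 13.77
eef_pos: [425.2, -86.6, 242.1]
eef_rot: [-2.216, 2.21, -0.005]
force: [-0.9, 0.7, -0.6]
opening: 0.2
```

```bash
python3 - <<'E'
from h import *
im=shot('top','top12.png'); c,th=auto(im); rep(c,th);go()
cv2.imwrite('pics/c12.png',cv2.resize(im[140:270,175:385,::-1],None,fx=3.8,fy=3.8,interpolation=cv2.INTER_CUBIC))
E
```

```text
auto: visible 236.4 x 30.8 end [ -45.6 -130.3] centre [-39.9 -10.4] tip [-34.3 109.4] th 2.7
gap 9.576584585823298 far L corner [-19.31300306 108.72743219] far R [ -30.58888292 -131.0075379 ]
t 13.82 tip [427.8 -87.4  69.1] yaw -89.8 F [ 0.5 -0.4 -0.2] op 0
```

View pics/c12.png

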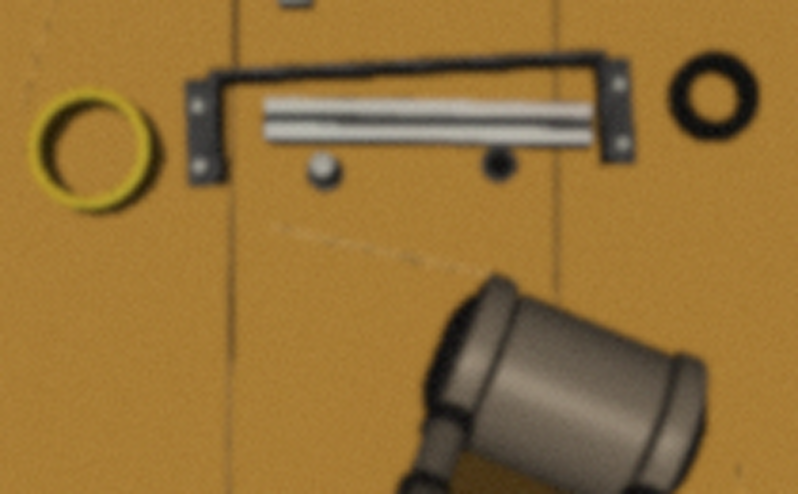

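```bash
python3 - <<'E'
from h import *
p=lambda x,z:(*b2w((x,-14)),z,-87.3)
go(p(-120,60),p(-120,4),p(-70,4),p(-50,4),p(-41,4))
E
```

```text
t 13.82 tip [427.8 -87.4  69.1] yaw -89.8 F [ 0.5 -0.4 -0.2] op 0
[ -5.54 -11.05   1.09] [-0.8  0.3 -2.5]
[ -5.51 -10.98   6.69] [-0.8  0.3 -2.5]
[ -5.73 -15.97   6.76] [-0.8  0.3 -2.5]
[ -5.82 -17.97   6.78] [-0.8  0.3 -2.5]
[ -5.85 -18.87   6.8 ] [-0.8  0.3 -2.5]
```

Emit:
send_rows(targets=[[[7,-3,-4,1,0,0,-2.5],[7,-5.5,-7,1,0,0,-2.5],[7,-5.5,-10,1,0,0,-2.5],[7,-5.5,-10.5,2,0,0,-2.5],[7,-5.5,-10.5,4.5,0,0,-2.5],[7,-5.5,-10.5,6.5,-0.8,0.3,-2.5],[7,-5.5,-11,6.7,-0.8,0.3,-2.5],[7,-5.6,-13,6.7,-0.8,0.3,-2.5],[7,-5.7,-14.5,6.7,-0.8,0.3,-2.5],[7,-5.7,-15.3,6.7,-0.8,0.3,-2.5]]])

```text
t: 14.65
eef_pos: [583.5, -29.9, 178.0]
eef_rot: [-2.27, 2.17, -0.004]
force: [-0.8, -0.8, 0.3]
opening: 69.9
```

```bash
python3 - <<'E'
from h import *
p=lambda x,z:(*b2w((x,-14)),z,-87.3)
print(w2b(r.get_state()['eef_pos'][:2]))
go(p(-60,4),p(-50,4),p(-42,4))
E
```

```text
[-74.79834658 -14.36958267]
t 14.65 tip [583.5 -29.9   5. ] yaw -87.4 F [-0.8 -0.8  0.3] op 70
[-0.04 -1.48  0.11] [-0.1 -0.  -0.1]
[-0.04 -2.48  0.11] [-0.1 -0.  -0.1]
[-0.04 -3.28  0.11] [-0.1 -0.  -0.1]
```

Emit:
send_rows(targets=[[[7,0,-0.8,0.1,0,0,0],[7,0,-1.5,0.1,0,0,0],[7,0,-2,0.1,0,0,0],[7,0,-2.4,0.1,0,0,0],[7,0,-2.7,0.1,0,0,0],[7,0,-3,0.1,0,0,0],[7,0,-3,0.1,0,0,0]]])

```text
t: 15.23
eef_pos: [613.8, -28.5, 177.2]
eef_rot: [-2.27, 2.17, -0.004]
force: [-0.0, 0.2, 0.3]
opening: 69.7
```

Emit:
send_rows(targets=[[[7,0,-0.1,0,0,0,0],[7,0,-0.2,0,0,0,0],[7,0,-0.3,0,0,0,0],[7,0,-0.3,0,0,0,0]]])

```text
t: 15.57
eef_pos: [616.8, -28.4, 177.2]
eef_rot: [-2.27, 2.17, -0.004]
force: [-0.7, 0.0, 0.8]
opening: 70.2
```

Emit:
send_rows(targets=[[[7,0,-0.1,0,0,0,0],[7,0,-0.2,0,0,0,0],[7,0,-0.2,0,0,0,0]]])

```text
t: 15.82
eef_pos: [618.2, -28.4, 177.1]
eef_rot: [2.271, -2.17, 0.001]
force: [-4.8, -1.2, 3.2]
opening: 70.2
```

Emit:
send_rows(targets=[[[7,0,-0.1,0,0,0,0],[7,0,-0.1,0,0,0,0]]])

```text
t: 15.98
eef_pos: [618.6, -28.3, 177.0]
eef_rot: [2.27, -2.169, -0.001]
force: [-6.0, -0.5, 3.4]
opening: 69.9
```

Emit:
send_rows(targets=[[[7,0,-0.1,0,0,0,0],[7,0,-0.1,0,0,0,0]]])

```text
t: 16.15
eef_pos: [619.0, -28.3, 177.0]
eef_rot: [2.27, -2.167, -0.004]
force: [-5.9, -0.4, 4.7]
opening: 69.8
```

Emit:
send_rows(targets=[[[7,0,-0.2,0,0,0,0],[7,0,-0.4,0,0,0,0],[7,0,-0.4,0,0,0,0]]])

```text
t: 16.4
eef_pos: [620.7, -28.1, 176.7]
eef_rot: [2.267, -2.161, -0.015]
force: [-16.1, -2.4, 10.7]
opening: 69.9
```

Emit:
send_rows(targets=[[[7,0,1,0,0,0,0],[7,0,4,0,0,0,0],[7,0,8,0,0,0,0],[7,0,12,-4,0,0,0],[7,0,16,-8,0,0,0],[7,0,20,-10,0,0,0],[7,0,20,-10,0,0,0]]])

```text
t: 16.98
eef_pos: [420.6, -37.6, 281.2]
eef_rot: [2.267, -2.161, -0.013]
force: [0.7, 0.7, 0.4]
opening: 70.0
```

```bash
python3 - <<'E'
from h import *
im=shot('top','top13.png'); c,th=auto(im); rep(c,th);go()
cv2.imwrite('pics/c13.png',cv2.resize(im[100:230,175:385,::-1],None,fx=3.8,fy=3.8,interpolation=cv2.INTER_CUBIC))
E
```

```text
auto: visible 238.1 x 30.8 end [ -14.6 -129.8] centre [-16.1  -9.8] tip [-17.5 110.2] th -0.7
gap 29.015913766797965 far L corner [ -2.53100145 110.38013573] far R [   0.38784015 -129.6021183 ]
t 17.03 tip [417.6 -37.2 110.1] yaw -87.2 F [-2.8  2.5  1.1] op 70
```

View pics/c13.png

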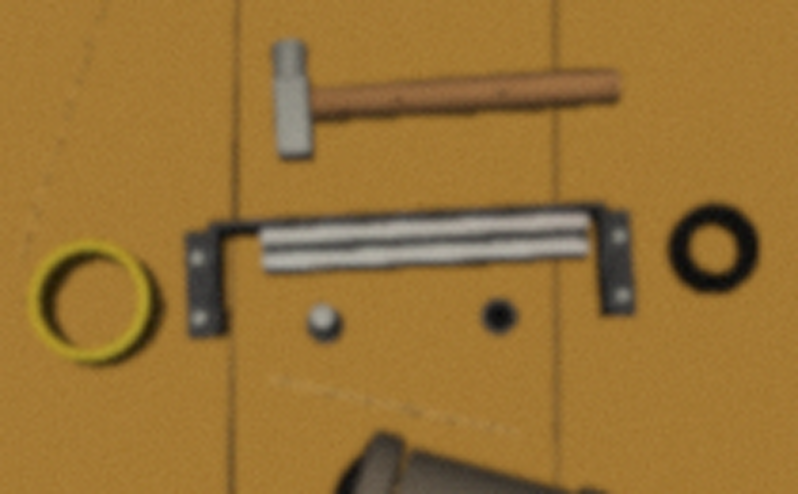

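The bar lies along the back wall, from (244,162) to (329,158) in the full picture. I'll check numerically that it is parallel to the wall.

```bash
python3 - <<'E'
from h import *
def edge(im,sgn,lo,hi,z):
    g=cv2.GaussianBlur(cv2.cvtColor(im,cv2.COLOR_RGB2GRAY),(3,3),0).astype(float); X=np.arange(248,326); Y=[]
    for x in X:
        k=np.diff(g[lo:hi,x])*sgn; j=k[1:-1].argmax()+1; a,b,c=k[j-1:j+2]; Y.append(lo+j+.5+.5*(a-c)/(a-2*b+c+1e-9))
    w=np.array(p2w('top',np.c_[X,Y],z)); q=w[:,0]; 
    for _ in range(3):
        p=np.polyfit(w[:,1],w[:,0],1); e=abs(np.polyval(p,w[:,1])-w[:,0]); w=w[e<=max(2,1.5*np.median(e))]
    return 'slope deg',np.degrees(np.arctan(p[0])).round(2),'x at y=-20',np.polyval(p,-20).round(1),len(w)
a=cv2.imread('pics/top1.png')[:,:,::-1]; b=cv2.imread('pics/top13.png')[:,:,::-1]
print('wall top outer, before',edge(a,-1,150,163,40)); print('now',edge(b,-1,150,163,40))
print('wall inner foot before',edge(a,1,152,170,0))
print('bar near top edge',edge(b,-1,164,178,30),'(bar-wall boundary)',edge(b,1,152,166,30))
E
```

```text
wall top outer, before ('slope deg', np.float64(-3.26), 'x at y=-20', np.float64(661.1), 78)
now ('slope deg', np.float64(3.6), 'x at y=-20', np.float64(654.1), 29)
wall inner foot before ('slope deg', np.float64(-3.33), 'x at y=-20', np.float64(657.2), 78)
bar near top edge ('slope deg', np.float64(-3.29), 'x at y=-20', np.float64(627.8), 78) (bar-wall boundary) ('slope deg', np.float64(-3.28), 'x at y=-20', np.float64(656.5), 56)
```

```bash
python3 -c "
from h import *
print(order.hand_in())"
```

```text
the job is handed in; nothing more can be done
None
```

The bar is home, flat along the bay's back wall, and I have handed the job in. It was pushed the whole way with the fingertips and never picked up.

**What I did:** I slid the bar to the right and swung its left end forward. I then pushed its right end in steps, partly along its length and partly forward, to feed it in behind the post. Last, I seated it with an even two-finger push, up to about 16 N at the wrist, and backed the arm clear. It took about 17 s of robot time.

**Last checks, from the top camera:**
- **Parallel to the wall:** the bar's edges lie at -3.29° and the back wall at -3.3°.
- **Depth:** the bar's near edge is 29.4 mm from the wall's inside face, so the 30 mm bar is fully home.
- **Along the bay:** the bar's centre is about 10 mm right of the bay's middle, leaving roughly 10 mm free at the right end.
- **Other things:** the post, both tapes and the hammer look unmoved. I did not look again at the jar, screwdriver or pliers; none of the pushing was near them.

**Two readings that disagreed:** an earlier fit put the bar 0.7° off, but that used my first, rougher estimate of the bay's angle. In the last picture, one fit of the wall's outer edge locked onto the wrong edge, so I left it out. The wall values above come from the first picture.

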